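# Press a nozzle cassette home in its check dock and hold it

### The arm

A 7-joint arm with a two-finger parallel gripper is mounted at the origin on a cart in front of the work surface, level with it; the furniture and walls round the work are solid. World frame = base frame: x ahead of the robot, y to its left, z up, the work surface at z = 0. Lengths are in m, angles in rad, forces in N, time in s.
With the tool pointing down it reaches from about 0.425 to 0.95 m from the base axis. Payload 16.7 kg.
Tool frame: the origin (TCP) lies at the very end of the fingers, on their centre line; the grasp point (between the pads) lies 19 mm behind it (grasp_offset is the distance from the TCP to the grasp point, in m); z points along the fingers, y is the direction in which the jaws open and shut (so a half turn about z gives the same grasp; the last joint's range is limited). The gripper opens to 94 mm and grips with 3 to 60 N. Pads are 16 mm wide; open, the fingers measure 119 mm over their backs; the gripper's body (75 mm by 177 mm) begins 78 mm behind the grasp point.
Start: joints at [-1.286, 0.426, 0.074, 1.606, -0.034, 1.111, -0.067], TCP at [0.284, 0.612, 0.205] pointing down, gripper open.
Joint ranges: [-2.85, 2.85], [-0.5, 2.14], [-1.23, 1.37], [0.21, 2.46], [-1.02, 4.16], [0.16, 2.05], [-2.73, 2.73]. Speed limits (rad/s): [1.89, 1.89, 2.39, 2.39, 3.01, 3.01, 3.01].

### API

Orientations are given as a unit quaternion [w, x, y, z].
In Python, from cell import * gives the robot as it stands.
- The arm moves only by the tool jog_arm, never from a script. Its argument "increments" is a list of rows, each an object with "delta_pos": the shift along the tool's x, y, z in mm, a list of three; "yaw": the turn about the tool's z in degrees; "jaw": the opening in per cent of the stroke, from 0 (shut) to 100 (fully open). In form: [{"delta_pos": [tx, ty, tz], "yaw": yaw, "jaw": jaw}, ...]. A call has 1 to 20 rows; each row shifts and turns the commanded pose from where the row before left it, along the tool's axes as they then stand; what a row does not reach is not made up. A row lasts 1/12 s, in which the tool goes at most 41.7 mm and 7.16 degrees, less where a joint would pass 70% of its speed; a pose out of reach is approached as far as the arm can. A call with a gripper value outside its range is refused whole. The fingers move at their own pace and stop on an object; "squeeze" is the grip in N (left out, the last holds). Time passes only in rows, so rows that do not move let the fingers close. It gives the time, the measured TCP pose, the force and the opening at its end, in the units of the state.
- state(): the state, without advancing time (a new reading comes with each control period).
- camera(name): name is "side" or "top"; returns the picture (480x640x3 uint8, red, green, blue); there is no depth.
- camera_params(name): a dict with "mtx" (3x3 intrinsics, pixels), "world_from_camera" (4x4, takes a point from camera to world coordinates). Camera axes: x right, y down, z forward; pixel columns grow to the right and rows downward; lengths in m; the calibration is good to about 2 mm. A picture is of the moment at which its call begins. camera_params takes no time and is no camera call.
- sign_off(): hands the job in, once; it reports no verdict.
Trained networks look in the newest picture that a camera, given by its name, has taken for a name from the list of things; names that differ only in an ending like _2 or _b are one class to them, and where a whole thing is asked for, a point or a joint stands for the part that bears it (a point fixed in the world has none). Each returns a list of dicts, best first, with "score" (0 to 1); they miss things now and then, are a little off and sometimes report something else, mostly with a low value. They report only what shows in the picture. A call takes as long as a camera call.
- recognise(camera, thing): "xyz" ([x, y, z] in m, in the coordinates of the camera as it stood for that picture, good to about 4 mm: the middle of the surface that is visible of it).
- tip_of(camera, thing): "xyz" ([x, y, z] in m, in the coordinates of the camera as it stood for that picture, good to about 4 mm: a listed point, or the origin of a listed thing).
The state is a dict: "time_s": time; "joint_positions": joint angles; "qvel": joint speeds; "joint_torque": joint torques, N m; "tool_pos": TCP position; "orientation": TCP orientation; "contact_force": force on the tool from outside, world axes, zero at the start; "ft_torque": the same for the moment, N m; "gripper_width": opening from 0.0 (shut) to 1.0 (fully open).
Only numpy, scipy, OpenCV 4.12 (cv2) and the standard library are available. Lean on these libraries where they do the work, as an engineer would, in place of code of your own. Each camera call takes 0.05 s, during which the arm holds its last target.

### The job

Turn the wing nut of the check dock a quarter turn counter-clockwise so that its keeper bar swings right out of the channel, then lay the nozzle cassette upright (nozzles up) on the dock's bed between the rails and press it endwise, gently, against the sprung plunger until it meets the hard stop. Finish while still holding it there with the gripper, pressed against the stop so that the spring cannot push it back out. Leave the other things on the bench where they are.

Things in the scene. Friction and masses are not known exactly. Their poses are not given: they have to be found in the camera images.
- dock: fixed check dock: aluminium bed plate 226 x 64 x 12 mm with two low rails, and a steel stop block and grey spring housing at one end. Origin on the bench plane below the middle of the channel, straight under the stop face; x = pressing direction (along the channel, towards the stop), z up. Bed plate from x = -156 to +70 mm, bed top 12 mm above the bench.
- stop_face (a point): middle of the channel on the bed top, in the plane of the hard stop (dock x = 0, z = 12 mm); axes as the dock's. The channel is 40 mm wide (y = -20 to +20 mm) between rails 6 mm wide that stand 6 mm above the bed from x = -154 to -8 mm; it is open on top and at its -x end.
- stop_block: the hard stop: fixed steel block 48 mm wide, 26 mm high above the bed, whose face at dock x = 0 crosses the end of the channel, with the plunger coming out of its middle. Origin and axes as the dock's.
- plunger (a joint): sprung plunger, pushed-in distance in m: 0 = fully out, 0.012 = nose level with the stop face (mechanical end 0.014). It returns by itself; its spring pushes back with 3 N at 0 and 9 N at 0.012.
- plunger_tip (a point): nose of the plunger, an 11 mm round pin with a brass nose, 14 mm above the bed on the middle of the channel; fully out it stands 12 mm before the stop face (towards -x of the dock)
- keeper (a joint): angle of the keeper bar and its wing nut, rad: 0 = bar square across the channel (starts near 0), growing counter-clockwise seen from above; at 1.57 the bar lies beside the channel, pointing to -x of the dock. Range 0 to 1.65; clear of the channel from 1.3. Stays where left (friction 0.06 N m). Dark steel bar 12 mm wide, reaching 55 mm from the pivot, 20 to 26 mm above the bench.
- wing_nut (a point): middle of the black wing nut on the keeper's pivot, at dock x = -100, y = -44 mm, 50 mm above the bench. Its two round wings make one upright blade 42 mm long, 9 mm thick, 36 to 60 mm above the bench, lying along this point's y axis, which points along the keeper bar to its free end; nut and bar turn as one.
- cassette: loose nozzle cassette, black frame 110 mm long with a blue panel on one long side and eight small nozzles on top; 110 mm along its own y, 32 mm wide (x = -16 to +16 mm), frame 26 mm high, nozzles to 34 mm, 0.12 kg. Origin at the centre of its underside, z up. The ends are alike, at y = -55 and +55 mm; either may meet the stop. Take it across the 32 mm width from above.
- tape_roll: bystander: roll of tape lying flat, 90 mm across, 19 mm high; origin centre of underside
- clear_plate: bystander: light-coloured well plate, 85 x 128 x 15 mm; origin centre of underside
- vial: bystander: small capped vial, 23 mm across, 50 mm high; origin centre of underside
- jar: bystander: clear jar with a wide cap, 47 mm across, 80 mm high; origin centre of underside
- bottle: bystander: bottle with a screw cap, 57 mm across, 125 mm high; origin centre of underside
- deepwell: bystander: tall white well plate, 85 x 128 x 42 mm; origin centre of underside

How it is judged:
By the outcome, as a careful person would: the job done as asked, in the order asked, and still so for the second after the job is handed in, while the arm keeps its last pose, push and grip.
It also fails if it takes over 64 s, if anything falls off the work surface, if the arm or the gripper's body presses on something with over 40 N, if the wrist force passes 120 N, or if a joint passes its speed limit or range.

## Working session

There is one attempt and no reset: what is moved stays moved. The work goes in short steps, Python scripts to look and compute and a tool call to move; the robot and the scene stay as the last step left them, time stands still between calls to the robot, and variables do not carry over. Pictures are saved under pics/ and viewed, and the job is handed in when it is done.

Besides the shell and the picture viewer there is one more tool, called after "Emit:" by a JSON object that holds its "method" and its "body", one argument or row to a line. jog_arm: Moves the arm, as the interface text tells. Its arguments: {"type":"object","properties":{"increments":{"type":"array"},"squeeze":{"type":"number"}},"required":["increments"]}

```bash
mkdir -p pics; ls
python3 - <<'E'
from cell import *
import cv2
s=state()
for k,v in s.items(): print(k,v)
for n in ("top","side"):
    cv2.imwrite(f"pics/{n}0.png",camera(n)[:,:,::-1]); print(camera_params(n))
E
```

```text
pics
time_s 0.0
joint_positions [-1.28549713  0.42672797  0.07384432  1.60662668 -0.03406598  1.11080822
 -0.0670863 ]
qvel [-0.00044787  0.00149545  0.00065282  0.00107216 -0.00150433  0.00088977
 -0.00068715]
joint_torque [ 2.46784648e-04 -9.35754991e+01  3.66628334e+00 -4.54211426e+01
 -4.89686080e-02  1.96566456e-02  1.20968298e-04]
tool_pos [0.28417369 0.6117653  0.20476945]
orientation [-8.00306481e-05  2.15689876e-01  9.76461698e-01 -6.50852702e-04]
contact_force [0.00240899 1.02941608 0.06463591]
ft_torque [0.01793421 0.03915575 0.01043434]
gripper_width 1.0014360622665746
{'mtx': array([[491.97850032,   0.        , 317.8851529 ],
       [  0.        , 491.97850032, 234.68433927],
       [  0.        ,   0.        ,   1.        ]]), 'world_from_camera': array([[ 0.018826  , -0.99690731,  0.07629808,  0.44163389],
       [-0.99974976, -0.0178475 ,  0.01348647, -0.01564731],
       [-0.01208303, -0.07653288, -0.99699384,  1.27459744],
       [ 0.        ,  0.        ,  0.        ,  1.        ]])}
{'mtx': array([[555.86558684,   0.        , 320.14017235],
       [  0.        , 555.86558684, 238.91760223],
       [  0.        ,   0.        ,   1.        ]]), 'world_from_camera': array([[-9.99980002e-01, -6.30252261e-03,  5.23859213e-04,
         5.12890603e-01],
       [-3.57025611e-03,  4.94210956e-01, -8.69334679e-01,
         1.04832274e+00],
       [ 5.22010451e-03, -8.69319164e-01, -4.94223574e-01,
         6.49889604e-01],
       [ 0.00000000e+00,  0.00000000e+00,  0.00000000e+00,
         1.00000000e+00]])}
```

View pics/top0.png

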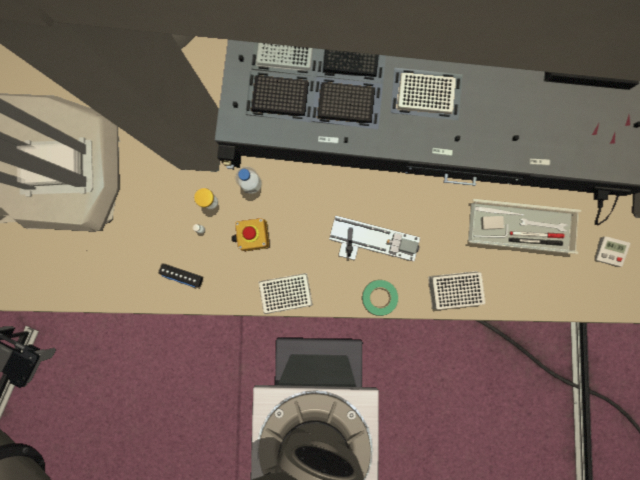

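View pics/side0.png

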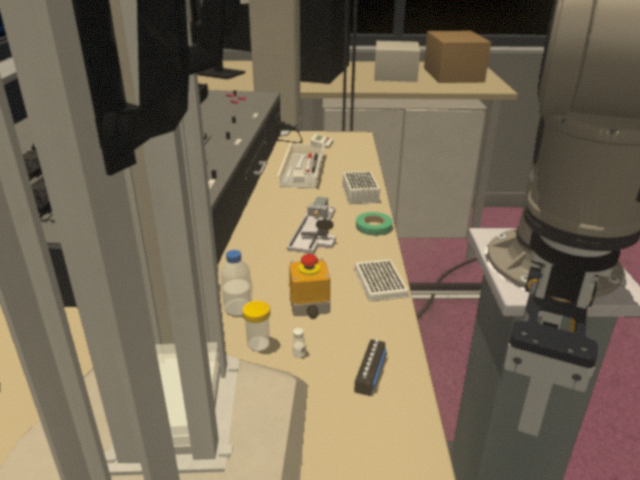

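```bash
cat > h.py <<'E'
from cell import *
import numpy as np, cv2
def w(cam,p):
    T=camera_params(cam)['world_from_camera']; return T[:3,:3]@np.array(p)+T[:3,3]
def ray(cam,u,v,z):
    P=camera_params(cam);T=P['world_from_camera']
    d=T[:3,:3]@np.linalg.solve(P['mtx'],[u,v,1.]); return T[:3,3]+d*(z-T[2,3])/d[2]
def pix(cam,p):
    P=camera_params(cam);T=P['world_from_camera']
    q=P['mtx']@(T[:3,:3].T@(np.array(p)-T[:3,3])); return q[:2]/q[2]
E
python3 - <<'E'
from h import *
for c in("top","side"):
  for t in("stop_face","wing_nut","plunger_tip","cassette","dock"):
    print(c,t,[(w(c,d['xyz']).round(4).tolist(),round(d['score'],2)) for d in tip_of(c,t)[:2]])
print(state()['time_s'])
E
```

```text
top stop_face [([0.5245, -0.1894, 0.0144], 0.67)]
top wing_nut [([0.5045, -0.0794, 0.0467], 0.48), ([0.379, -0.1591, -0.0012], 0.28)]
top plunger_tip [([0.5259, -0.1767, 0.0291], 0.52)]
top cassette [([0.4289, 0.3522, 0.001], 0.88)]
top dock [([0.5182, -0.1868, -0.0052], 0.73)]
side stop_face [([0.5216, -0.1812, 0.0105], 0.57)]
side wing_nut [([0.5054, -0.0775, 0.0473], 0.56)]
side plunger_tip [([0.4069, -0.3463, 0.0011], 0.62), ([0.5269, -0.1741, 0.0252], 0.55)]
side cassette [([0.4287, 0.358, 0.0032], 0.94)]
side dock [([0.5218, -0.1824, -0.0058], 0.93)]
0.6
```

The top picture shows the dock at about (330–418, 218–260) with its stop to the right. The wing nut is near (349,245) and the cassette near (180,275). The side picture agrees. I'll zoom in for accuracy.

Run:
```python
import cv2
a=cv2.imread('pics/top0.png')
d=cv2.resize(a[205:275,320:430],None,fx=7,fy=7,interpolation=cv2.INTER_CUBIC)
cv2.imwrite('pics/dz.png',d)
c=cv2.resize(a[255:295,150:210],None,fx=10,fy=10,interpolation=cv2.INTER_CUBIC)
cv2.imwrite('pics/cz.png',c)
b=cv2.imread('pics/side0.png')
cv2.imwrite('pics/sdz.png',cv2.resize(b[185:260,275:350],None,fx=8,fy=8,interpolation=cv2.INTER_CUBIC))
```

```text
(no output)
```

View pics/dz.png

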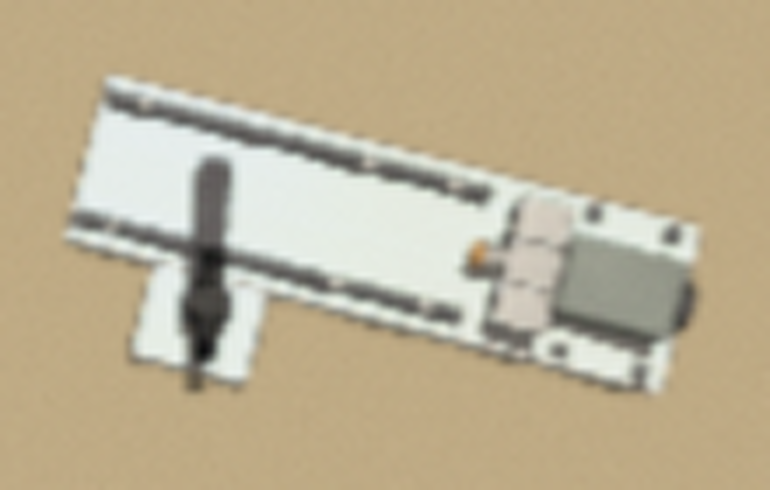

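View pics/cz.png

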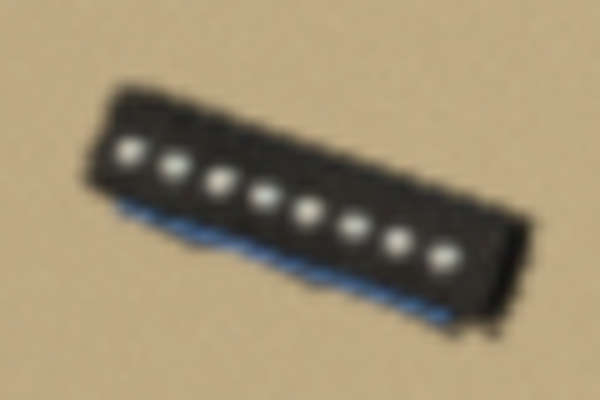

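View pics/sdz.png

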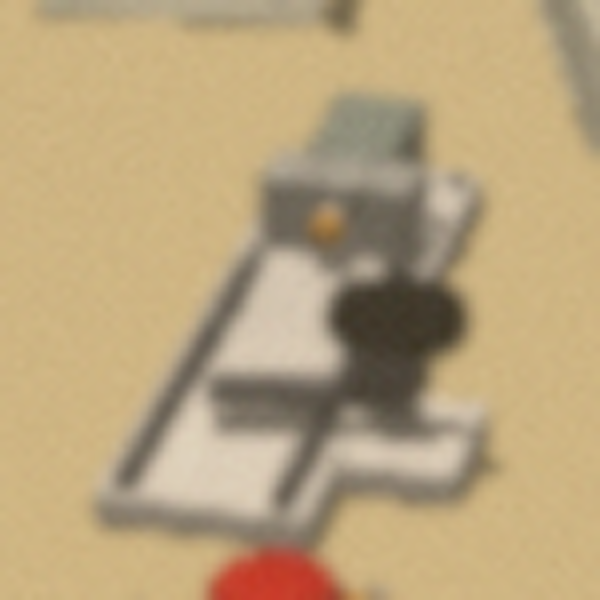

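```bash
cat > fit.py <<'E'
from h import *
from scipy.optimize import least_squares
Z=lambda p,f,o:[(p[0]+.5)/f-.5+o[0],(p[1]+.5)/f-.5+o[1]]
def tf(q,P):
    c,s=np.cos(q[2]),np.sin(q[2]); P=np.array(P); return np.array([q[0]+c*P[0]-s*P[1],q[1]+s*P[0]+c*P[1],P[2]])
def fit(obs,q0):
    f=lambda q:np.concatenate([pix(c,tf(q,P))-np.array(m) for c,P,m in obs])
    r=least_squares(f,q0,loss='soft_l1'); return r.x,r.fun.reshape(-1,2).round(2).tolist()
E
python3 - <<'E'
from fit import *
o=(320,205); s=(275,185)
D=[("top",(-.156,.032,.012),Z((107,75),7,o)),("top",(-.156,-.032,.012),Z((66,240),7,o)),
("top",(.07,.032,.012),Z((700,228),7,o)),("top",(.07,-.032,.012),Z((658,390),7,o)),
("top",(-.012,0,.026),Z((478,252),7,o)),
("side",(-.156,.032,.012),Z((103,503),8,s)),("side",(-.156,-.032,.012),Z((312,525),8,s)),("side",(-.012,0,.026),Z((327,222),8,s))]
q,r=fit(D,[.522,-.185,-1.8]);print('dock both',q.round(4),np.degrees(q[2]),r)
q1,r=fit(D[:5],q);print('top',q1.round(4),np.degrees(q1[2]),r)
wn=tf(q,(-.1,-.044,.05));print('nut',wn, pix('top',wn),pix('side',wn))
# bar: ends in image at z=.026
a=ray('top',*Z((205,340),7,o),.026);b=ray('top',*Z((213,160),7,o),.026);d=b-a
print('bar dir deg',np.degrees(np.arctan2(d[1],d[0])),'keeper',np.arctan2(d[1],d[0])-(q[2]+np.pi/2), 'tip',b,'expect len',np.hypot(*(b-wn)[:2]))
o=(150,255)
n=[(130,150),(174,165),(219,181),(264,196),(309,211),(354,226),(398,241),(443,257)]
p=np.array([ray('top',*Z(x,10,o),.034) for x in n])
print('nozzles first/last',p[0],p[-1],'centre',p.mean(0),'dir',np.degrees(np.arctan2(*(p[-1]-p[0])[1::-1])))
# frame top corners
for x in[(122,85),(533,213),(495,300),(85,180)]: print(ray('top',*Z(x,10,o),.026))
E
python3 - <<'E'
import cv2
b=cv2.imread('pics/side0.png')
cv2.imwrite('pics/scz.png',cv2.resize(b[325:400,335:410],None,fx=8,fy=8,interpolation=cv2.INTER_CUBIC))
E
```

```text
dock both [ 0.5227 -0.1854 -1.8019] -103.24019480020984 [[-0.22, -0.12], [-0.46, 0.28], [0.46, -0.46], [0.64, 0.59], [-1.17, -0.04], [-0.82, -1.58], [0.41, -0.86], [0.07, 1.6]]
top [ 0.5227 -0.1857 -1.8046] -103.39782687021923 [[-0.03, -0.28], [-0.34, 0.11], [0.59, -0.38], [0.7, 0.65], [-1.06, -0.05]]
nut [ 0.50275318 -0.0779568   0.05      ] [349.31476435 248.30350885] [324.94536195 223.63932151]
bar dir deg -1.7394538011695508 keeper 0.2007257968523549 tip [ 0.55717805 -0.08017964  0.026     ] expect len 0.05447024482315953
nozzles first/last [0.44126734 0.39168689 0.034     ] [0.41588221 0.31138948 0.034     ] centre [0.42859672 0.35154315 0.034     ] dir -107.54376774252013
[0.45771171 0.3970671  0.026     ]
[0.42725981 0.29102759 0.026     ]
[0.40512539 0.29987254 0.026     ]
[0.43345178 0.40546103 0.026     ]
```

View pics/scz.png

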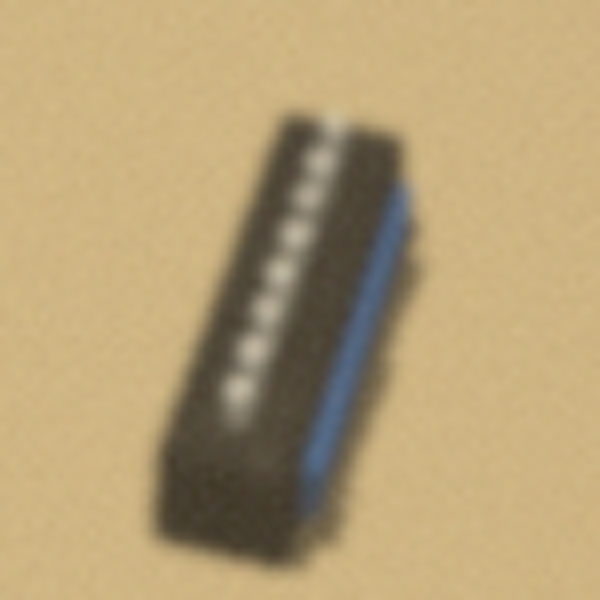

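Emit:
{"method": "jog_arm", "body": {
  "increments": [
    {"delta_pos":[-23.5,-17.8,0],"yaw":0,"jaw":100},
    {"delta_pos":[-23.5,-17.8,0],"yaw":0,"jaw":100},
    {"delta_pos":[-23.5,-17.8,0],"yaw":0,"jaw":100},
    {"delta_pos":[-23.5,-17.8,0],"yaw":0,"jaw":100},
    {"delta_pos":[-23.5,-17.8,0],"yaw":0,"jaw":100},
    {"delta_pos":[-23.5,-17.8,0],"yaw":0,"jaw":100},
    {"delta_pos":[-23.5,-17.8,0],"yaw":0,"jaw":100},
    {"delta_pos":[-23.5,-17.8,0],"yaw":0,"jaw":100},
    {"delta_pos":[-23.5,-17.8,0],"yaw":0,"jaw":100},
    {"delta_pos":[-23.5,-17.8,0],"yaw":0,"jaw":100},
    {"delta_pos":[-23.5,-17.8,0],"yaw":0,"jaw":100},
    {"delta_pos":[-23.5,-17.8,0],"yaw":0,"jaw":100}
  ],
  "squeeze": 30
}}

```text
time_s: 1.6
tool_pos: [0.4506, 0.2983, 0.2057]
orientation: [0.0, 0.216, 0.976, 0.0]
contact_force: [0.4, 0.2, -0.0]
gripper_width: 1.003
```

Emit:
{"method": "jog_arm", "body": {
  "increments": [
    {"delta_pos":[-16,-24.6,0],"yaw":0,"jaw":60},
    {"delta_pos":[-16,-24.6,0],"yaw":0,"jaw":60},
    {"delta_pos":[-16,-24.6,0],"yaw":0,"jaw":60},
    {"delta_pos":[-16,-24.6,0],"yaw":0,"jaw":60},
    {"delta_pos":[-16,-24.6,0],"yaw":0,"jaw":60},
    {"delta_pos":[-16,-24.6,0],"yaw":0,"jaw":60},
    {"delta_pos":[-16,-24.6,0],"yaw":0,"jaw":60},
    {"delta_pos":[-16,-24.6,0],"yaw":0,"jaw":60},
    {"delta_pos":[-16,-24.6,0],"yaw":0,"jaw":60},
    {"delta_pos":[-16,-24.6,0],"yaw":0,"jaw":60},
    {"delta_pos":[-16,-24.6,0],"yaw":0,"jaw":60},
    {"delta_pos":[-16,-24.6,0],"yaw":0,"jaw":60},
    {"delta_pos":[-16,-24.6,0],"yaw":0,"jaw":60}
  ]
}}

```text
time_s: 2.68
tool_pos: [0.5041, -0.0795, 0.2058]
orientation: [0.0, 0.216, 0.976, 0.0]
contact_force: [0.6, 0.1, -0.7]
gripper_width: 0.599
```

```bash
cat >> h.py <<'E'
def tool():
    s=state(); w_,x,y,z=s['orientation']
    phi=np.degrees(np.arctan2(w_*w_-x*x+y*y-z*z,2*(x*y-w_*z)))
    return s,phi
def to(x,y,z=None,phi_t=None):
    s,phi=tool(); p=s['tool_pos']; r=np.radians(phi)
    d=np.array([x,y])-p[:2]; tx=-np.sin(r)*d[0]+np.cos(r)*d[1]; ty=np.cos(r)*d[0]+np.sin(r)*d[1]
    print('t',round(s['time_s'],2),'pos',p.round(4),'phi',round(phi,2),'F',s['contact_force'].round(1) if hasattr(s['contact_force'],'round') else s['contact_force'],'gw',round(s['gripper_width'],3),'q7',round(s['joint_positions'][6],2))
    print('need tx,ty,tz mm',(tx*1e3).round(1),(ty*1e3).round(1),None if z is None else round((p[2]-z)*1e3,1),'yaw',None if phi_t is None else round((phi-phi_t+180)%360-180,2))
E
python3 - <<'E'
from h import *
to(.504,-.078,.038,-91.7)
E
```

```text
t 2.68 pos [ 0.5041 -0.0795  0.2058] phi 65.09 F [ 0.6  0.1 -0.7] gw 0.599 q7 1.26
need tx,ty,tz mm 0.7 1.3 167.8 yaw 156.79
```

Emit:
{"method": "jog_arm", "body": {
  "increments": [
    {"delta_pos":[0.7,1.3,0],"yaw":7,"jaw":60},
    {"delta_pos":[0,0,0],"yaw":7,"jaw":60},
    {"delta_pos":[0,0,0],"yaw":7,"jaw":60},
    {"delta_pos":[0,0,0],"yaw":7,"jaw":60},
    {"delta_pos":[0,0,0],"yaw":7,"jaw":60},
    {"delta_pos":[0,0,0],"yaw":7,"jaw":60},
    {"delta_pos":[0,0,0],"yaw":7,"jaw":60},
    {"delta_pos":[0,0,0],"yaw":7,"jaw":60},
    {"delta_pos":[0,0,0],"yaw":7,"jaw":60},
    {"delta_pos":[0,0,0],"yaw":7,"jaw":60},
    {"delta_pos":[0,0,0],"yaw":7,"jaw":60},
    {"delta_pos":[0,0,0],"yaw":7,"jaw":60},
    {"delta_pos":[0,0,0],"yaw":7,"jaw":60},
    {"delta_pos":[0,0,0],"yaw":7,"jaw":60},
    {"delta_pos":[0,0,0],"yaw":7,"jaw":60},
    {"delta_pos":[0,0,0],"yaw":7,"jaw":60},
    {"delta_pos":[0,0,0],"yaw":7,"jaw":60},
    {"delta_pos":[0,0,0],"yaw":7,"jaw":60},
    {"delta_pos":[0,0,0],"yaw":7,"jaw":60},
    {"delta_pos":[0,0,0],"yaw":7,"jaw":60}
  ]
}}

```text
time_s: 4.35
tool_pos: [0.504, -0.0765, 0.2056]
orientation: [-0.0, 0.992, 0.128, 0.0]
contact_force: [-0.5, -1.7, -0.1]
gripper_width: 0.599
```

Emit:
{"method": "jog_arm", "body": {
  "increments": [
    {"delta_pos":[0,0,30],"yaw":5.6,"jaw":60},
    {"delta_pos":[0,0,30],"yaw":5.6,"jaw":60},
    {"delta_pos":[0,0,20],"yaw":5.6,"jaw":60},
    {"delta_pos":[0,0,0],"yaw":0,"jaw":60}
  ]
}}

```text
time_s: 4.68
tool_pos: [0.5019, -0.0763, 0.1225]
orientation: [0.001, 1.0, -0.017, -0.002]
contact_force: [-0.4, -0.3, -0.7]
gripper_width: 0.598
```

Run:
```python
from h import *
to(.504,-.078,.038,-91.7)
a=camera('top')[:,:,::-1]; b=camera('side')[:,:,::-1]
A=cv2.resize(a[190:290,300:430],None,fx=3,fy=3,interpolation=cv2.INTER_CUBIC)
B=cv2.resize(b[150:270,260:400],None,fx=2.5,fy=2.5,interpolation=cv2.INTER_CUBIC)
cv2.imwrite('pics/n1.png',np.hstack([A,B]))
for c in('top','side'):print([(w(c,d['xyz']).round(4).tolist(),round(d['score'],2)) for d in tip_of(c,'wing_nut')[:2]])
```

```text
t 4.68 pos [ 0.5019 -0.0763  0.1225] phi -91.99 F [-0.4 -0.3 -0.7] gw 0.598 q7 -1.24
need tx,ty,tz mm 2.1 1.6 84.5 yaw -0.29
[]
[([0.5044, -0.0779, 0.0499], 0.5)]
```

View pics/n1.png

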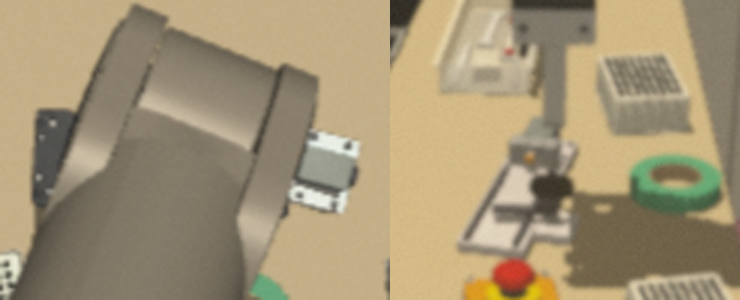

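The arm hides the dock in the top view. The side view shows the fingers above the nut at about (552,185) in the crop, with the nut estimate unchanged. I'll go down onto it.

Emit:
{"method": "jog_arm", "body": {
  "increments": [
    {"delta_pos":[2,1.6,15],"yaw":0,"jaw":50},
    {"delta_pos":[0,0,20],"yaw":0,"jaw":50},
    {"delta_pos":[0,0,20],"yaw":0,"jaw":50},
    {"delta_pos":[0,0,15],"yaw":0,"jaw":50},
    {"delta_pos":[0,0,10],"yaw":0,"jaw":50},
    {"delta_pos":[0,0,4],"yaw":0,"jaw":50},
    {"delta_pos":[0,0,0],"yaw":0,"jaw":50}
  ]
}}

```text
time_s: 5.47
tool_pos: [0.5061, -0.0782, 0.0418]
orientation: [-0.0, 1.0, -0.015, 0.0]
contact_force: [-0.8, 0.0, -0.3]
gripper_width: 0.5
```

Run:
```python
from h import *
to(.504,-.078,.038,-91.7)
b=camera('side')[:,:,::-1]
cv2.imwrite('pics/n2.png',cv2.resize(b[170:260,270:370],None,fx=5,fy=5,interpolation=cv2.INTER_CUBIC))
```

```text
t 5.47 pos [ 0.5061 -0.0782  0.0418] phi -91.67 F [-0.8  0.  -0.3] gw 0.5 q7 -1.1
need tx,ty,tz mm -2.1 -0.2 3.8 yaw 0.03
```

View pics/n2.png

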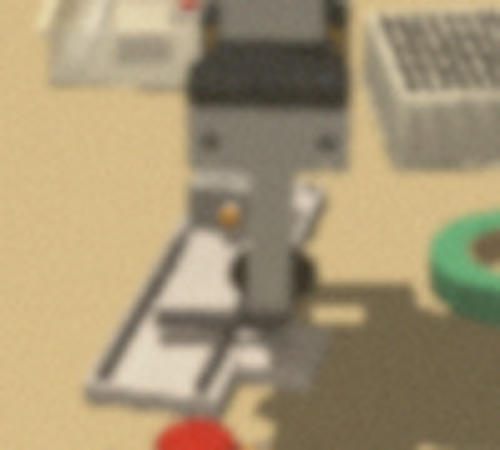

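The side view shows the near finger at (268,240), over the nut, which spans 232–312 in the crop. I'll close the jaws on it.

Emit:
{"method": "jog_arm", "body": {
  "increments": [
    {"delta_pos":[-2,0,3],"yaw":0,"jaw":30},
    {"delta_pos":[0,0,0],"yaw":0,"jaw":10},
    {"delta_pos":[0,0,0],"yaw":0,"jaw":0},
    {"delta_pos":[0,0,0],"yaw":0,"jaw":0},
    {"delta_pos":[0,0,0],"yaw":0,"jaw":0},
    {"delta_pos":[0,0,0],"yaw":0,"jaw":0},
    {"delta_pos":[0,0,0],"yaw":0,"jaw":0},
    {"delta_pos":[0,0,0],"yaw":0,"jaw":0}
  ],
  "squeeze": 20
}}

```text
time_s: 6.18
tool_pos: [0.504, -0.0784, 0.0386]
orientation: [0.0, 1.0, -0.015, 0.0]
contact_force: [-1.5, -1.8, 3.4]
gripper_width: 0.096
```

The opening is 0.096, which is 9 mm, so the blade is held. Next, the counter-clockwise turn of about 78°.

Emit:
{"method": "jog_arm", "body": {
  "increments": [
    {"delta_pos":[0,0,0],"yaw":-5,"jaw":0},
    {"delta_pos":[0,0,0],"yaw":-5,"jaw":0},
    {"delta_pos":[0,0,0],"yaw":-5,"jaw":0},
    {"delta_pos":[0,0,0],"yaw":-5,"jaw":0}
  ]
}}

```text
time_s: 6.52
tool_pos: [0.504, -0.0788, 0.0386]
orientation: [0.0, 0.987, 0.161, 0.0]
contact_force: [0.5, -5.1, 1.1]
gripper_width: 0.095
```

Emit:
{"method": "jog_arm", "body": {
  "increments": [
    {"delta_pos":[0,0,0],"yaw":-5,"jaw":0},
    {"delta_pos":[0,0,0],"yaw":-5,"jaw":0},
    {"delta_pos":[0,0,0],"yaw":-5,"jaw":0},
    {"delta_pos":[0,0,0],"yaw":-5,"jaw":0},
    {"delta_pos":[0,0,0],"yaw":-5,"jaw":0},
    {"delta_pos":[0,0,0],"yaw":-5,"jaw":0},
    {"delta_pos":[0,0,0],"yaw":-5,"jaw":0},
    {"delta_pos":[0,0,0],"yaw":-5,"jaw":0},
    {"delta_pos":[0,0,0],"yaw":-5,"jaw":0},
    {"delta_pos":[0,0,0],"yaw":-5,"jaw":0},
    {"delta_pos":[0,0,0],"yaw":-4,"jaw":0},
    {"delta_pos":[0,0,0],"yaw":-4,"jaw":0},
    {"delta_pos":[0,0,0],"yaw":0,"jaw":0},
    {"delta_pos":[0,0,0],"yaw":0,"jaw":0}
  ]
}}

```text
time_s: 7.68
tool_pos: [0.5049, -0.0795, 0.0387]
orientation: [0.001, 0.787, 0.617, 0.0]
contact_force: [4.9, -7.8, -4.6]
gripper_width: 0.095
```

Run:
```python
from h import *
to(.504,-.078,.038,-13.3)
print(state()['ft_torque'])
b=camera('side')[:,:,::-1]
cv2.imwrite('pics/n3.png',cv2.resize(b[170:260,270:370],None,fx=5,fy=5,interpolation=cv2.INTER_CUBIC))
```

```text
t 7.68 pos [ 0.5049 -0.0795  0.0387] phi -13.74 F [ 4.9 -7.8 -4.6] gw 0.095 q7 0.0
need tx,ty,tz mm 1.2 -1.2 0.7 yaw -0.44
[-1.92336155 -1.20009486  0.04547995]
```

View pics/n3.png

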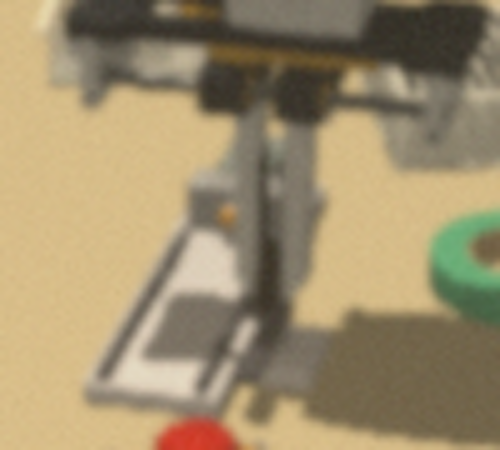

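The bar now points at the camera beside the channel, at (260,400) in the crop. The dark patch in the channel is a shadow. I'll release the nut and lift.

Emit:
{"method": "jog_arm", "body": {
  "increments": [
    {"delta_pos":[0,0,0],"yaw":0,"jaw":30},
    {"delta_pos":[0,0,0],"yaw":0,"jaw":30},
    {"delta_pos":[0,0,0],"yaw":0,"jaw":30},
    {"delta_pos":[0,0,-10],"yaw":0,"jaw":30},
    {"delta_pos":[0,0,-25],"yaw":0,"jaw":40},
    {"delta_pos":[0,0,-30],"yaw":0,"jaw":50},
    {"delta_pos":[0,0,-30],"yaw":0,"jaw":60},
    {"delta_pos":[0,0,-30],"yaw":0,"jaw":60}
  ]
}}

```text
time_s: 8.4
tool_pos: [0.5034, -0.0783, 0.1655]
orientation: [-0.0, 0.787, 0.617, -0.0]
contact_force: [0.3, 0.8, -0.1]
gripper_width: 0.548
```

Run:
```python
from h import *
to(.4285,.351,.16,-17.5)
```

```text
t 8.4 pos [ 0.5034 -0.0783  0.1655] phi -13.73 F [ 0.3  0.8 -0.1] gw 0.548 q7 -0.1
need tx,ty,tz mm 399.3 -174.7 5.5 yaw 3.77
```

Emit:
{"method": "jog_arm", "body": {
  "increments": [
    {"delta_pos":[14,-6,-20],"yaw":0,"jaw":60},
    {"delta_pos":[28.5,-12.5,0],"yaw":0,"jaw":60},
    {"delta_pos":[28.5,-12.5,0],"yaw":0,"jaw":60},
    {"delta_pos":[28.5,-12.5,0],"yaw":0,"jaw":60},
    {"delta_pos":[28.5,-12.5,0],"yaw":0,"jaw":60},
    {"delta_pos":[28.5,-12.5,0],"yaw":0,"jaw":60},
    {"delta_pos":[28.5,-12.5,0],"yaw":0,"jaw":60},
    {"delta_pos":[28.5,-12.5,0],"yaw":0,"jaw":60},
    {"delta_pos":[28.5,-12.5,0],"yaw":0,"jaw":60},
    {"delta_pos":[28.5,-12.5,0],"yaw":0,"jaw":60},
    {"delta_pos":[28.5,-12.5,0],"yaw":0,"jaw":60},
    {"delta_pos":[28.5,-12.5,0],"yaw":0,"jaw":60},
    {"delta_pos":[28.5,-12.5,0],"yaw":0,"jaw":60},
    {"delta_pos":[28.5,-12.5,0],"yaw":0,"jaw":60},
    {"delta_pos":[15,-6.5,0],"yaw":3.8,"jaw":60},
    {"delta_pos":[0,0,0],"yaw":0,"jaw":60},
    {"delta_pos":[0,0,0],"yaw":0,"jaw":60}
  ]
}}

```text
time_s: 9.82
tool_pos: [0.4281, 0.3519, 0.1838]
orientation: [0.0, 0.806, 0.592, -0.0]
contact_force: [0.4, -0.1, -0.4]
gripper_width: 0.597
```

Run:
```python
from h import *
to(.4285,.351,.009,-17.5)
a=camera('top')[:,:,::-1]; b=camera('side')[:,:,::-1]
A=cv2.resize(a[205:275,320:430],None,fx=4,fy=4,interpolation=cv2.INTER_CUBIC)
B=cv2.resize(b[250:450,300:450],None,fx=2.4,fy=2.4,interpolation=cv2.INTER_CUBIC)
h=max(A.shape[0],B.shape[0]); f=lambda i:cv2.copyMakeBorder(i,0,h-i.shape[0],0,0,0)
cv2.imwrite('pics/n4.png',np.hstack([f(A),f(B)])[:600,:800])
for c in('side','top'):print([(w(c,d['xyz']).round(4).tolist(),round(d['score'],2)) for d in tip_of(c,'cassette')[:2]])
```

```text
t 9.82 pos [0.4281 0.3519 0.1838] phi -17.4 F [ 0.4 -0.1 -0.4] gw 0.597 q7 -1.07
need tx,ty,tz mm -0.7 0.6 174.8 yaw 0.1
[([0.4306, 0.3559, 0.0011], 0.73)]
[([0.6202, 0.2832, -0.0042], 0.71), ([0.4275, 0.352, -0.0007], 0.58)]
```

View pics/n4.png

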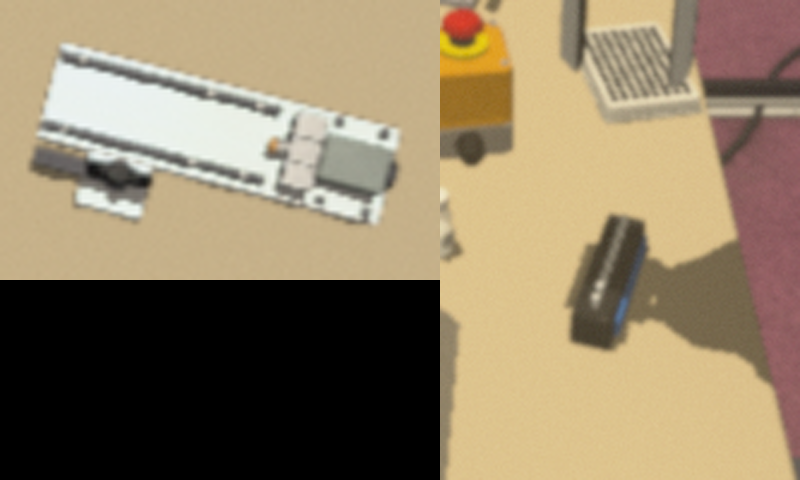

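The top view shows the keeper bar lying beside the channel at (55,160) in the crop, clear of it. The cassette has not moved. I'll go down to it.

Emit:
{"method": "jog_arm", "body": {
  "increments": [
    {"delta_pos":[-0.5,0.5,30],"yaw":0,"jaw":70},
    {"delta_pos":[0,0,35],"yaw":0,"jaw":70},
    {"delta_pos":[0,0,35],"yaw":0,"jaw":70},
    {"delta_pos":[0,0,30],"yaw":0,"jaw":70},
    {"delta_pos":[0,0,20],"yaw":0,"jaw":70},
    {"delta_pos":[0,0,15],"yaw":0,"jaw":70},
    {"delta_pos":[0,0,7],"yaw":0,"jaw":70},
    {"delta_pos":[0,0,2],"yaw":0,"jaw":70},
    {"delta_pos":[0,0,0],"yaw":0,"jaw":70}
  ]
}}

```text
time_s: 10.77
tool_pos: [0.4292, 0.3504, 0.0097]
orientation: [0.0, 0.807, 0.591, -0.0]
contact_force: [-0.3, -0.4, -0.3]
gripper_width: 0.7
```

Run:
```python
from h import *
to(.4285,.351,.009,-17.5)
b=camera('side')[:,:,::-1]
cv2.imwrite('pics/c1.png',cv2.resize(b[300:440,300:450],None,fx=4,fy=4,interpolation=cv2.INTER_CUBIC))
```

```text
t 10.77 pos [0.4292 0.3504 0.0097] phi -17.55 F [-0.3 -0.4 -0.3] gw 0.7 q7 -1.03
need tx,ty,tz mm 0.3 -0.9 0.7 yaw -0.05
```

View pics/c1.png

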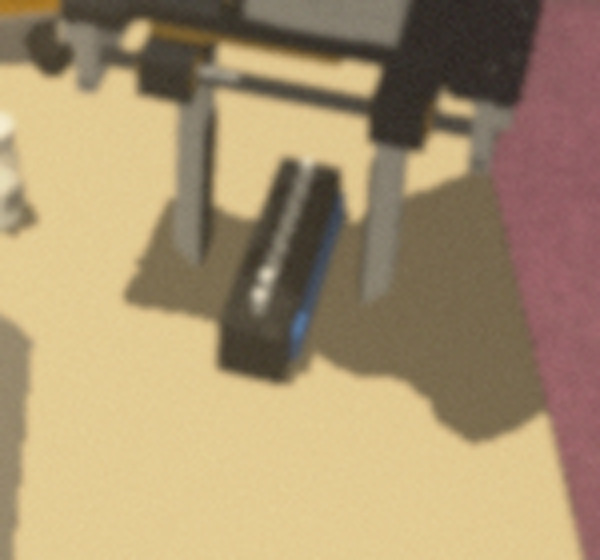

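The fingers straddle the cassette, at (190,250) and (375,290) in the crop. I'll close them.

Emit:
{"method": "jog_arm", "body": {
  "increments": [
    {"delta_pos":[0,0,0.7],"yaw":0,"jaw":55},
    {"delta_pos":[0,0,0],"yaw":0,"jaw":45},
    {"delta_pos":[0,0,0],"yaw":0,"jaw":35},
    {"delta_pos":[0,0,0],"yaw":0,"jaw":20},
    {"delta_pos":[0,0,0],"yaw":0,"jaw":10},
    {"delta_pos":[0,0,0],"yaw":0,"jaw":10},
    {"delta_pos":[0,0,0],"yaw":0,"jaw":10},
    {"delta_pos":[0,0,0],"yaw":0,"jaw":10}
  ],
  "squeeze": 45
}}

```text
time_s: 11.48
tool_pos: [0.429, 0.3509, 0.009]
orientation: [-0.0, 0.807, 0.591, 0.0]
contact_force: [-1.6, -0.3, 6.0]
gripper_width: 0.333
```

Emit:
{"method": "jog_arm", "body": {
  "increments": [
    {"delta_pos":[0,0,-15],"yaw":0,"jaw":10},
    {"delta_pos":[0,0,-30],"yaw":0,"jaw":10},
    {"delta_pos":[0,0,-35],"yaw":0,"jaw":10},
    {"delta_pos":[0,0,-35],"yaw":0,"jaw":10},
    {"delta_pos":[0,0,-35],"yaw":0,"jaw":10},
    {"delta_pos":[0,0,-30],"yaw":0,"jaw":10},
    {"delta_pos":[0,0,0],"yaw":0,"jaw":10},
    {"delta_pos":[0,0,0],"yaw":0,"jaw":10}
  ]
}}

```text
time_s: 12.15
tool_pos: [0.4295, 0.3514, 0.1901]
orientation: [-0.0, 0.806, 0.591, 0.001]
contact_force: [0.3, 0.3, -2.3]
gripper_width: 0.33
```

Run:
```python
from h import *
from fit import tf
q=(.5227,-.1855,np.radians(-103.3))
t=tf(q,(-.080,0,0));print(t)
to(t[0],t[1],.19,-13.3)
b=camera('side')[:,:,::-1]
cv2.imwrite('pics/c2.png',cv2.resize(b[200:440,250:480],None,fx=2.4,fy=2.4,interpolation=cv2.INTER_CUBIC))
```

```text
[ 0.54110398 -0.10764569  0.        ]
t 12.15 pos [0.4295 0.3514 0.1901] phi -17.51 F [ 0.3  0.3 -2.3] gw 0.33 q7 -1.07
need tx,ty,tz mm -404.2 244.6 0.1 yaw -4.21
```

View pics/c2.png

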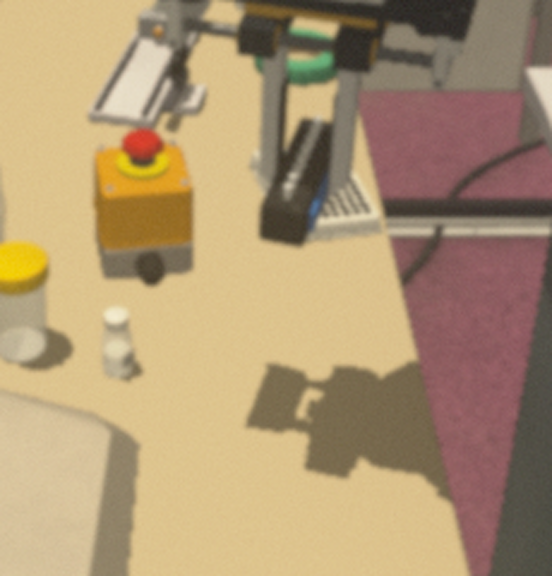

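The cassette is held level at a width of 31 mm. I'll carry it over the dock.

Emit:
{"method": "jog_arm", "body": {
  "increments": [
    {"delta_pos":[-13,8,0],"yaw":0,"jaw":10},
    {"delta_pos":[-26,15.7,0],"yaw":0,"jaw":10},
    {"delta_pos":[-26,15.7,0],"yaw":0,"jaw":10},
    {"delta_pos":[-26,15.7,0],"yaw":0,"jaw":10},
    {"delta_pos":[-26,15.7,0],"yaw":0,"jaw":10},
    {"delta_pos":[-26,15.7,0],"yaw":0,"jaw":10},
    {"delta_pos":[-26,15.7,0],"yaw":0,"jaw":10},
    {"delta_pos":[-26,15.7,0],"yaw":0,"jaw":10},
    {"delta_pos":[-26,15.7,0],"yaw":0,"jaw":10},
    {"delta_pos":[-26,15.7,0],"yaw":0,"jaw":10},
    {"delta_pos":[-26,15.7,0],"yaw":0,"jaw":10},
    {"delta_pos":[-26,15.7,0],"yaw":0,"jaw":10},
    {"delta_pos":[-26,15.7,0],"yaw":0,"jaw":10},
    {"delta_pos":[-26,15.7,0],"yaw":0,"jaw":10},
    {"delta_pos":[-26,15.7,0],"yaw":0,"jaw":10},
    {"delta_pos":[-26,15.7,0],"yaw":0,"jaw":10},
    {"delta_pos":[-1,1,0],"yaw":-4.2,"jaw":10},
    {"delta_pos":[0,0,0],"yaw":0,"jaw":10},
    {"delta_pos":[0,0,0],"yaw":0,"jaw":10}
  ]
}}

```text
time_s: 13.78
tool_pos: [0.5394, -0.1082, 0.1874]
orientation: [-0.001, 0.785, 0.619, -0.001]
contact_force: [-1.0, 0.6, -0.7]
gripper_width: 0.33
```

Run:
```python
from h import *
to(.5411,-.1076,.06,-13.3)
b=camera('side')[:,:,::-1];a=camera('top')[:,:,::-1]
A=cv2.resize(a[190:290,310:430],None,fx=3.3,fy=3.3,interpolation=cv2.INTER_CUBIC)
B=cv2.resize(b[130:270,260:380],None,fx=3,fy=3,interpolation=cv2.INTER_CUBIC)
A=cv2.copyMakeBorder(A,0,B.shape[0]-A.shape[0],0,0,0)
cv2.imwrite('pics/c3.png',np.hstack([A,B]))
```

```text
t 13.78 pos [ 0.5394 -0.1082  0.1874] phi -13.45 F [-1.   0.6 -0.7] gw 0.33 q7 -0.03
need tx,ty,tz mm 1.0 1.5 127.4 yaw -0.15
```

View pics/c3.png

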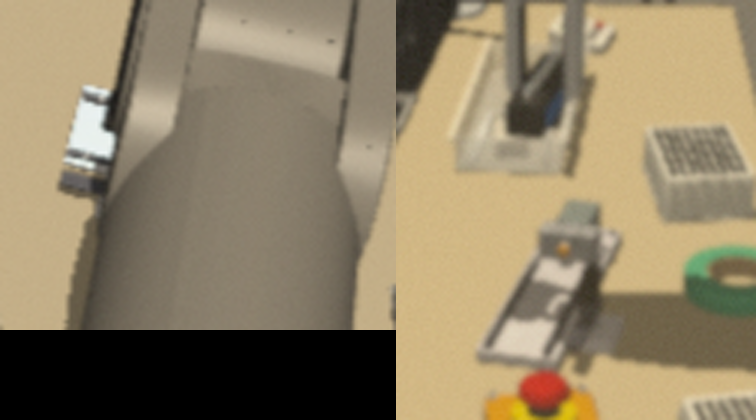

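Emit:
{"method": "jog_arm", "body": {
  "increments": [
    {"delta_pos":[1,1.5,20],"yaw":0,"jaw":10},
    {"delta_pos":[0,0,30],"yaw":0,"jaw":10},
    {"delta_pos":[0,0,30],"yaw":0,"jaw":10},
    {"delta_pos":[0,0,25],"yaw":0,"jaw":10},
    {"delta_pos":[0,0,20],"yaw":0,"jaw":10},
    {"delta_pos":[0,0,12],"yaw":0,"jaw":10},
    {"delta_pos":[0,0,0],"yaw":0,"jaw":10},
    {"delta_pos":[0,0,0],"yaw":0,"jaw":10}
  ]
}}

```text
time_s: 14.55
tool_pos: [0.5421, -0.107, 0.0519]
orientation: [-0.0, 0.784, 0.62, -0.0]
contact_force: [-0.1, -0.4, -0.8]
gripper_width: 0.328
```

Run:
```python
from h import *
to(.5411,-.1076,.04,-13.3)
b=camera('side')[:,:,::-1]
cv2.imwrite('pics/c4.png',cv2.resize(b[175:260,270:355],None,fx=7,fy=7,interpolation=cv2.INTER_CUBIC))
```

```text
t 14.55 pos [ 0.5421 -0.107   0.0519] phi -13.31 F [-0.1 -0.4 -0.8] gw 0.328 q7 0.06
need tx,ty,tz mm -0.8 -0.8 11.9 yaw -0.01
```

View pics/c4.png

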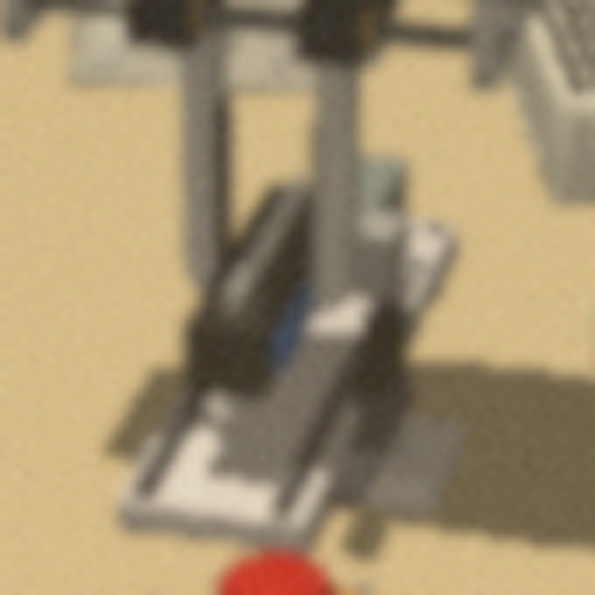

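```bash
cat > ov.py <<'E'
from fit import *
def overlay(img_full,crop,f,q,cas,out,dw=(-.016,.016)):
    x0,y0,x1,y1=crop
    im=cv2.resize(img_full[y0:y1,x0:x1],None,fx=f,fy=f,interpolation=cv2.INTER_CUBIC)
    P=lambda qq,p:tuple(((pix('side',tf(qq,p))-[x0,y0]+.5)*f-.5).round().astype(int).tolist())
    def poly(qq,pts,col,cl=True): cv2.polylines(im,[np.array([P(qq,p) for p in pts])],cl,col,1)
    poly(q,[(-.156,-.032,.012),(-.156,.032,.012),(.07,.032,.012),(.07,-.032,.012)],(0,255,0))
    for y in(-.02,.02): poly(q,[(-.154,y,.018),(-.008,y,.018)],(255,0,255),False)
    poly(q,[(0,-.024,.038),(0,.024,.038),(0,.024,.012),(0,-.024,.012)],(0,255,255))
    if cas is not None:
        x,y,z,ph=cas; c=(x,y,ph)
        for zz in(0,.026): poly(c,[(-.055,dw[0],z+zz),(-.055,dw[1],z+zz),(.055,dw[1],z+zz),(.055,dw[0],z+zz)],(0,0,255))
    cv2.imwrite(out,im)
E
python3 - <<'E'
from ov import *
s,phi=tool();p=s['tool_pos']
b=cv2.imread('pics/side0.png')
img=camera('side')[:,:,::-1].copy()
q=(.5227,-.1855,np.radians(-103.3))
overlay(img,(270,175,355,260),7,q,(p[0],p[1],p[2]-.009,np.radians(phi-90)),'pics/o1.png')
overlay(b,(270,175,355,260),7,q,None,'pics/o0.png')
E
```

```text
(no output)
```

View pics/o1.png

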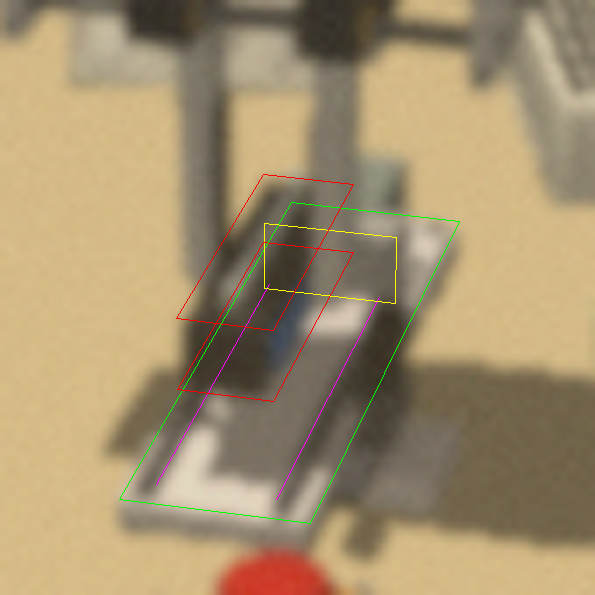

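View pics/o0.png

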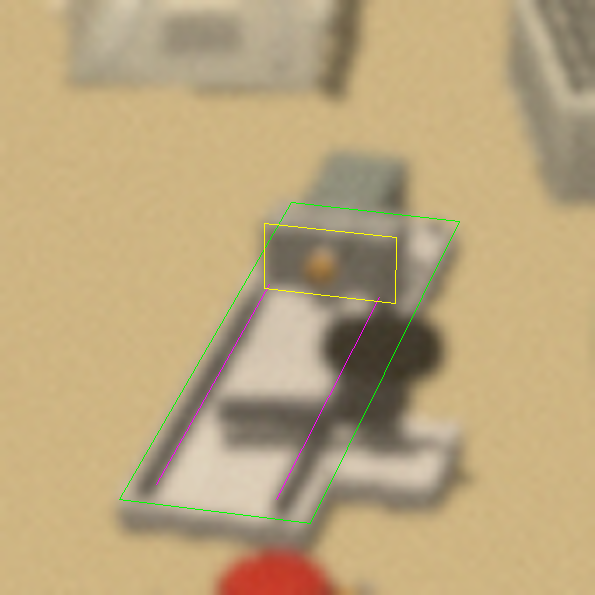

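Run:
```python
from ov import *
s,phi=tool();p=s['tool_pos']
img=camera('side')[:,:,::-1].copy()
img=np.clip(255*(img/255.)**.5,0,255).astype(np.uint8)
q=(.5227,-.1855,np.radians(-103.3))
overlay(img,(285,190,335,245),12,q,(p[0],p[1],p[2]-.009,np.radians(phi-90)),'pics/o2.png')
cv2.imwrite('pics/o3.png',cv2.resize(img[190:245,285:335],None,fx=12,fy=12,interpolation=cv2.INTER_CUBIC)[:600])
```

```text
(no output)
```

View pics/o3.png

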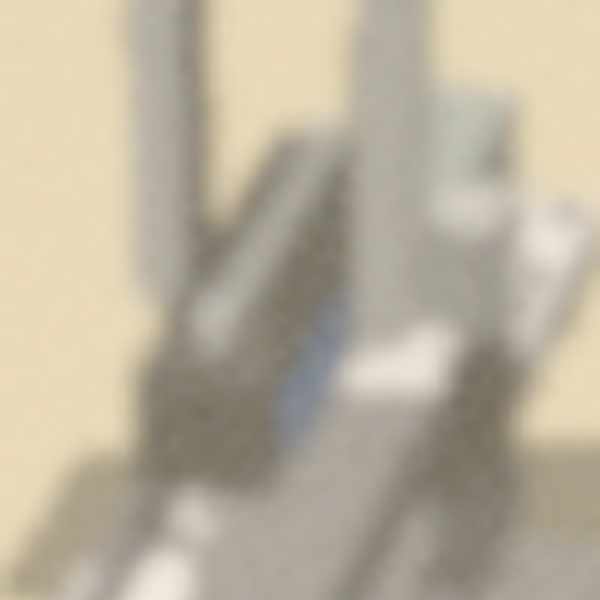

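View pics/o2.png

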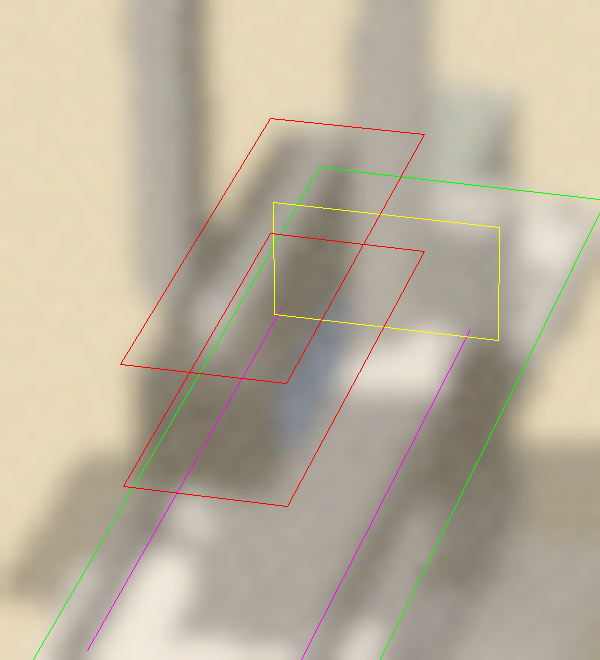

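The side overlay shows the held cassette centred laterally over the channel to about 1 mm, against ±4 mm of play. I'll lower it.

Emit:
{"method": "jog_arm", "body": {
  "increments": [
    {"delta_pos":[0,-1.2,7],"yaw":0,"jaw":10},
    {"delta_pos":[0,0,7],"yaw":0,"jaw":10},
    {"delta_pos":[0,0,6],"yaw":0,"jaw":10},
    {"delta_pos":[0,0,5],"yaw":0,"jaw":10},
    {"delta_pos":[0,0,2],"yaw":0,"jaw":10},
    {"delta_pos":[0,0,0],"yaw":0,"jaw":10},
    {"delta_pos":[0,0,0],"yaw":0,"jaw":10}
  ]
}}

```text
time_s: 15.28
tool_pos: [0.5409, -0.1072, 0.0246]
orientation: [-0.0, 0.784, 0.62, -0.0]
contact_force: [-0.4, -0.3, -1.0]
gripper_width: 0.33
```

Emit:
{"method": "jog_arm", "body": {
  "increments": [
    {"delta_pos":[0,0,1.5],"yaw":0,"jaw":10},
    {"delta_pos":[0,0,0],"yaw":0,"jaw":10},
    {"delta_pos":[0,0,0],"yaw":0,"jaw":10}
  ]
}}

```text
time_s: 15.53
tool_pos: [0.5411, -0.1071, 0.0234]
orientation: [0.0, 0.784, 0.62, 0.0]
contact_force: [0.6, 0.1, -0.4]
gripper_width: 0.329
```

Run:
```python
from ov import *
to(.5411,-.1076,.021,-13.3)
s,phi=tool();p=s['tool_pos']
img=camera('side')[:,:,::-1].copy()
img=np.clip(255*(img/255.)**.6,0,255).astype(np.uint8)
cv2.imwrite('pics/p1.png',cv2.resize(img[185:260,270:345],None,fx=8,fy=8,interpolation=cv2.INTER_CUBIC)[:600])
```

```text
t 15.53 pos [ 0.5411 -0.1071  0.0234] phi -13.32 F [ 0.6  0.1 -0.4] gw 0.329 q7 0.08
need tx,ty,tz mm -0.5 0.1 2.4 yaw -0.02
```

View pics/p1.png

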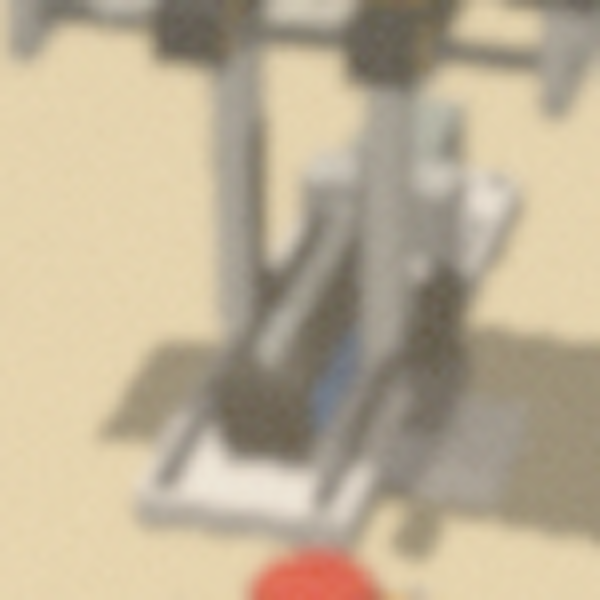

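The cassette's near end, at (225–315, 455) in the crop, sits between the rails. I'll lower it in 1 mm steps until it touches.

Emit:
{"method": "jog_arm", "body": {
  "increments": [
    {"delta_pos":[0,0,1],"yaw":0,"jaw":10},
    {"delta_pos":[0,0,0],"yaw":0,"jaw":10},
    {"delta_pos":[0,0,0],"yaw":0,"jaw":10}
  ]
}}

```text
time_s: 15.83
tool_pos: [0.541, -0.1071, 0.0222]
orientation: [-0.0, 0.784, 0.62, -0.0]
contact_force: [-0.1, -0.3, -0.6]
gripper_width: 0.332
```

Emit:
{"method": "jog_arm", "body": {
  "increments": [
    {"delta_pos":[0,0,1],"yaw":0,"jaw":10},
    {"delta_pos":[0,0,0],"yaw":0,"jaw":10},
    {"delta_pos":[0,0,0],"yaw":0,"jaw":10}
  ]
}}

```text
time_s: 16.08
tool_pos: [0.541, -0.1072, 0.0212]
orientation: [-0.0, 0.784, 0.62, -0.0]
contact_force: [-0.5, -0.1, -2.0]
gripper_width: 0.332
```

Emit:
{"method": "jog_arm", "body": {
  "increments": [
    {"delta_pos":[0,0,0.7],"yaw":0,"jaw":10},
    {"delta_pos":[0,0,0],"yaw":0,"jaw":10},
    {"delta_pos":[0,0,0],"yaw":0,"jaw":10}
  ]
}}

```text
time_s: 16.33
tool_pos: [0.541, -0.1071, 0.0209]
orientation: [-0.0, 0.784, 0.62, 0.0]
contact_force: [-2.8, 1.1, 8.9]
gripper_width: 0.334
```

It touched the bed at TCP z = 20.9 mm with +9 N. I'll ease off slightly and slide towards the plunger, which is −tool x.

Emit:
{"method": "jog_arm", "body": {
  "increments": [
    {"delta_pos":[-2,0,-0.4],"yaw":0,"jaw":10},
    {"delta_pos":[-2,0,0],"yaw":0,"jaw":10},
    {"delta_pos":[-2,0,0],"yaw":0,"jaw":10},
    {"delta_pos":[-2,0,0],"yaw":0,"jaw":10},
    {"delta_pos":[0,0,0],"yaw":0,"jaw":10},
    {"delta_pos":[0,0,0],"yaw":0,"jaw":10}
  ],
  "squeeze": 50
}}

```text
time_s: 16.83
tool_pos: [0.5391, -0.1153, 0.021]
orientation: [0.0, 0.784, 0.62, -0.0]
contact_force: [0.2, -0.6, 0.7]
gripper_width: 0.329
```

Emit:
{"method": "jog_arm", "body": {
  "increments": [
    {"delta_pos":[-1.5,0,0],"yaw":0,"jaw":10},
    {"delta_pos":[-1.5,0,0],"yaw":0,"jaw":10},
    {"delta_pos":[0,0,0],"yaw":0,"jaw":10},
    {"delta_pos":[0,0,0],"yaw":0,"jaw":10}
  ]
}}

```text
time_s: 17.17
tool_pos: [0.5384, -0.1181, 0.021]
orientation: [0.0, 0.784, 0.62, -0.0]
contact_force: [0.9, -1.4, 0.5]
gripper_width: 0.33
```

Emit:
{"method": "jog_arm", "body": {
  "increments": [
    {"delta_pos":[-1.5,0,0],"yaw":0,"jaw":10},
    {"delta_pos":[-1.5,0,0],"yaw":0,"jaw":10},
    {"delta_pos":[0,0,0],"yaw":0,"jaw":10},
    {"delta_pos":[0,0,0],"yaw":0,"jaw":10}
  ]
}}

```text
time_s: 17.5
tool_pos: [0.5378, -0.121, 0.021]
orientation: [0.0, 0.784, 0.62, -0.0]
contact_force: [-0.7, -0.9, 0.6]
gripper_width: 0.326
```

Emit:
{"method": "jog_arm", "body": {
  "increments": [
    {"delta_pos":[-1.5,0,0],"yaw":0,"jaw":10},
    {"delta_pos":[0,0,0],"yaw":0,"jaw":10},
    {"delta_pos":[0,0,0],"yaw":0,"jaw":10}
  ]
}}

```text
time_s: 17.75
tool_pos: [0.5375, -0.122, 0.021]
orientation: [-0.0, 0.784, 0.62, 0.0]
contact_force: [-0.6, 1.9, 1.1]
gripper_width: 0.33
```

Emit:
{"method": "jog_arm", "body": {
  "increments": [
    {"delta_pos":[-1.5,0,0],"yaw":0,"jaw":10},
    {"delta_pos":[0,0,0],"yaw":0,"jaw":10},
    {"delta_pos":[0,0,0],"yaw":0,"jaw":10}
  ]
}}

```text
time_s: 18.0
tool_pos: [0.5371, -0.1235, 0.021]
orientation: [-0.0, 0.784, 0.62, 0.0]
contact_force: [0.5, 4.4, 1.7]
gripper_width: 0.327
```

Emit:
{"method": "jog_arm", "body": {
  "increments": [
    {"delta_pos":[-1.5,0,0],"yaw":0,"jaw":10},
    {"delta_pos":[0,0,0],"yaw":0,"jaw":10},
    {"delta_pos":[0,0,0],"yaw":0,"jaw":10}
  ]
}}

```text
time_s: 18.25
tool_pos: [0.5367, -0.125, 0.021]
orientation: [-0.0, 0.784, 0.62, 0.0]
contact_force: [0.8, 5.4, 1.8]
gripper_width: 0.332
```

Emit:
{"method": "jog_arm", "body": {
  "increments": [
    {"delta_pos":[-1.5,0,0],"yaw":0,"jaw":10},
    {"delta_pos":[0,0,0],"yaw":0,"jaw":10},
    {"delta_pos":[0,0,0],"yaw":0,"jaw":10}
  ]
}}

```text
time_s: 18.5
tool_pos: [0.5364, -0.1264, 0.021]
orientation: [-0.0, 0.784, 0.62, 0.0]
contact_force: [0.9, 4.5, 2.2]
gripper_width: 0.329
```

The plunger touched at about y = −0.122, so the stop should be near y = −0.133. I'll continue in small steps.

Emit:
{"method": "jog_arm", "body": {
  "increments": [
    {"delta_pos":[-1.5,0,0],"yaw":0,"jaw":10},
    {"delta_pos":[-1.5,0,0],"yaw":0,"jaw":10},
    {"delta_pos":[0,0,0],"yaw":0,"jaw":10},
    {"delta_pos":[0,0,0],"yaw":0,"jaw":10}
  ]
}}

```text
time_s: 18.83
tool_pos: [0.5358, -0.1291, 0.021]
orientation: [-0.0, 0.784, 0.62, 0.0]
contact_force: [0.0, 5.8, 2.3]
gripper_width: 0.332
```

Emit:
{"method": "jog_arm", "body": {
  "increments": [
    {"delta_pos":[-1.5,0,0],"yaw":0,"jaw":10},
    {"delta_pos":[-1,0,0],"yaw":0,"jaw":10},
    {"delta_pos":[0,0,0],"yaw":0,"jaw":10},
    {"delta_pos":[0,0,0],"yaw":0,"jaw":10}
  ]
}}

```text
time_s: 19.17
tool_pos: [0.5353, -0.1313, 0.021]
orientation: [-0.0, 0.784, 0.621, 0.0]
contact_force: [0.9, 7.4, 2.9]
gripper_width: 0.332
```

Emit:
{"method": "jog_arm", "body": {
  "increments": [
    {"delta_pos":[-1,0,0],"yaw":0,"jaw":10},
    {"delta_pos":[0,0,0],"yaw":0,"jaw":10},
    {"delta_pos":[0,0,0],"yaw":0,"jaw":10}
  ]
}}

```text
time_s: 19.42
tool_pos: [0.5351, -0.132, 0.021]
orientation: [-0.0, 0.784, 0.621, 0.0]
contact_force: [1.3, 8.5, 1.5]
gripper_width: 0.331
```

Emit:
{"method": "jog_arm", "body": {
  "increments": [
    {"delta_pos":[-0.7,0,0],"yaw":0,"jaw":10},
    {"delta_pos":[0,0,0],"yaw":0,"jaw":10},
    {"delta_pos":[0,0,0],"yaw":0,"jaw":10}
  ]
}}

```text
time_s: 19.67
tool_pos: [0.5349, -0.1326, 0.021]
orientation: [-0.0, 0.784, 0.621, 0.0]
contact_force: [1.3, 8.5, 1.2]
gripper_width: 0.331
```

Emit:
{"method": "jog_arm", "body": {
  "increments": [
    {"delta_pos":[-0.6,0,0],"yaw":0,"jaw":10},
    {"delta_pos":[0,0,0],"yaw":0,"jaw":10},
    {"delta_pos":[0,0,0],"yaw":0,"jaw":10}
  ]
}}

```text
time_s: 19.92
tool_pos: [0.5349, -0.133, 0.021]
orientation: [-0.0, 0.784, 0.621, 0.0]
contact_force: [1.5, 9.2, 1.6]
gripper_width: 0.328
```

Emit:
{"method": "jog_arm", "body": {
  "increments": [
    {"delta_pos":[-0.5,0,0],"yaw":0,"jaw":10},
    {"delta_pos":[0,0,0],"yaw":0,"jaw":10},
    {"delta_pos":[0,0,0],"yaw":0,"jaw":10}
  ]
}}

```text
time_s: 20.17
tool_pos: [0.5348, -0.1331, 0.021]
orientation: [-0.001, 0.784, 0.621, 0.0]
contact_force: [1.6, 11.4, 1.2]
gripper_width: 0.331
```

Emit:
{"method": "jog_arm", "body": {
  "increments": [
    {"delta_pos":[-0.5,0,0],"yaw":0,"jaw":10},
    {"delta_pos":[0,0,0],"yaw":0,"jaw":10},
    {"delta_pos":[0,0,0],"yaw":0,"jaw":10}
  ]
}}

```text
time_s: 20.42
tool_pos: [0.5348, -0.1331, 0.021]
orientation: [-0.001, 0.784, 0.621, 0.001]
contact_force: [2.4, 14.4, 2.6]
gripper_width: 0.332
```

Emit:
{"method": "jog_arm", "body": {
  "increments": [
    {"delta_pos":[-0.5,0,0],"yaw":0,"jaw":10},
    {"delta_pos":[0,0,0],"yaw":0,"jaw":10},
    {"delta_pos":[0,0,0],"yaw":0,"jaw":10}
  ]
}}

```text
time_s: 20.67
tool_pos: [0.5349, -0.1332, 0.021]
orientation: [-0.001, 0.784, 0.621, 0.001]
contact_force: [3.4, 16.0, 1.8]
gripper_width: 0.332
```

Run:
```python
from ov import *
to(.5348,-.1331,.021,-13.3)
img=camera('side')[:,:,::-1].copy(); t=camera('top')[:,:,::-1]
img=np.clip(255*(img/255.)**.6,0,255).astype(np.uint8)
A=cv2.resize(img[185:255,285:345],None,fx=7,fy=7,interpolation=cv2.INTER_CUBIC)
B=cv2.resize(t[200:270,315:415],None,fx=3.5,fy=3.5,interpolation=cv2.INTER_CUBIC)
B=cv2.copyMakeBorder(B,0,A.shape[0]-B.shape[0],0,0,0)
cv2.imwrite('pics/p2.png',np.hstack([A,B]))
for i in range(4):
    camera('side'); s=state(); print(s['contact_force'],s['tool_pos'])
```

```text
t 20.67 pos [ 0.5349 -0.1332  0.021 ] phi -13.21 F [ 3.4 16.   1.8] gw 0.332 q7 0.14
need tx,ty,tz mm 0.0 -0.1 -0.0 yaw 0.09
[ 2.07483793 17.01060756  1.85748289] [ 0.53487122 -0.13315822  0.02097614]
[ 2.25740363 16.84603669  1.19536779] [ 0.53488568 -0.13318521  0.02099689]
[ 2.10357107 16.25621109  0.30542247] [ 0.53487238 -0.13314633  0.02096445]
[ 4.16574916 16.37447074  2.02888577] [ 0.5348585  -0.13314845  0.02097868]
```

View pics/p2.png

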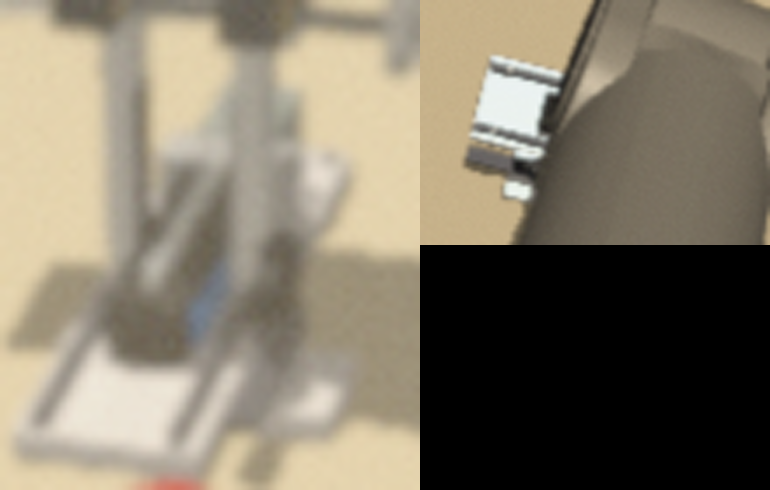

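The TCP stays at y = −0.1331 while the command moved on another 1 mm, and the force rose to 17 N against the spring's 9 N. It travelled about 12 mm after touching the plunger, and the TCP is at dock x ≈ −54 mm (−55 expected). That is the hard stop. The keeper is clear of the channel in both views.

Run:
```python
from cell import *
print(sign_off()); s=state(); print(s['time_s'],s['contact_force'],s['gripper_width'])
```

```text
the job is handed in; nothing more can be done
None
the job is handed in; nothing more can be done
```

I turned the wing nut about 78° counter-clockwise, until the keeper bar lay alongside the channel and clear of it. I then laid the cassette upright on the bed between the rails and pressed it against the hard stop. The job was handed in at about 21 s with the gripper still holding and pressing it there.

Last checks:
- **Stop reached:** the cassette travelled about 12 mm after touching the plunger. The TCP then stayed put while I commanded another 1 mm, with a steady 16–17 N against the spring's 9 N. It ended at dock x ≈ −54 mm, where −55 mm was expected.
- **Grip:** held at 50 N, with the opening steady at 0.33 (31 mm).
- **Keeper:** it shows clear of the channel in both cameras.
- **Bystanders:** nothing else was touched on purpose. I did not measure their positions again at the end.

Two things did not agree fully:
- **Side view of the dock:** it sat about 1 pixel off my fitted model, so I relied on contact forces for the final fit.
- **Top view at the end:** the arm hid most of the dock, so only the keeper and the open end of the channel were visible from above.

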